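# Try a guide sleeve on the gauge spindle and hold it up leaning

### The arm

A 7-joint arm with a two-finger parallel gripper is mounted at the origin on the work surface. World frame = base frame: x ahead of the robot, y to its left, z up, the work surface at z = 0. Lengths are in mm, angles in rad, forces in N, time in s.
With the tool pointing down it reaches from about 400 to 900 mm from the base axis. Payload 5.6 kg.
Tool frame: the origin (TCP) lies midway between the tips of the shut fingers; the grasp point (between the pads) lies 19 mm behind it; z points along the fingers, y is the line along which they close (so a half turn about z gives the same grasp; the last joint's range is limited). The gripper opens to 92 mm and grips with 3 to 60 N. Pads are 20 mm wide; open, the fingers measure 128 mm over their backs; the gripper's body (75 mm by 189 mm) begins 69 mm behind the grasp point.
Start: joints at [1.128, 0.468, -0.012, 1.603, 0.006, 1.071, -0.056], TCP at [252.963, -598.765, 214.592] pointing down, gripper open.
Joint ranges: [-2.53, 2.53], [-0.31, 2.02], [-1.57, 1.55], [0.28, 2.44], [-1.29, 4.43], [0.15, 1.84], [-2.92, 2.92]. Speed limits (rad/s): [2.57, 2.57, 3.14, 3.14, 3.14, 3.14, 3.14].

### API

Orientations are given as a unit quaternion [w, x, y, z].
In Python, from rig import r gives the robot as it stands.
- The arm moves only by the shell command python3 -m inch 'ROWS'. ROWS is JSON, a list of rows, each an object of numbers: "dx", "dy", "dz": the shift along the world's x, y, z in cm; "twist": the turn about the world's z in degrees; "claw": the finger opening in cm, from 0 to 9.19. A call has 1 to 20 rows; each row is the pose to reach, as a shift and turn from the pose commanded when the call began; what a row does not reach only later rows make up. A row lasts 1/12 s, in which the tool goes at most 41.7 mm and 7.16 degrees, less where a joint would pass 70% of its speed; a pose out of reach is approached as far as the arm can. A call with a gripper value outside its range is refused whole. The fingers move at their own pace and stop on an object; the grip force is fixed at half the most. Time passes only in rows, so rows that repeat a pose let the fingers close. It gives the time, the measured TCP pose, the force, the opening and the grip force at its end, in the units of the state.
- r.get_obs(): the state, without advancing time (a new reading comes with each control period).
- r.snapshot(name): name is "scene" or "top"; returns a dict with "color" (384x512x3 uint8, blue, green, red), "depth" (384x512 float32, mm along the optical axis (not along the pixel's ray), 0 where there is no reading), "K" (3x3 intrinsics, pixels), "pose" (4x4, takes a point from camera to world coordinates). Camera axes: x right, y up, looking along -z (the intrinsics and any distortion apply to the point x, -y, -z); pixel columns grow to the right and rows downward; lengths in mm; the calibration is good to about 2 mm. A picture is of the moment at which its call begins.
- r.sign_off(): hands the job in; it is judged then, once.
The state is a dict: "time": time; "joint_positions": joint angles; "dq": joint speeds; "tau": joint torques, N m; "position": TCP position; "tcp_rot": TCP orientation; "ft_force": force on the tool from outside, world axes, zero at the start; "wrist_torque": the same for the moment, N m; "width": finger opening in mm; "finger_force": force on a finger pad.
Only numpy, scipy, OpenCV 4.12 (cv2) and the standard library are available. Lean on these libraries where they do the work, as an engineer would, in place of code of your own. Each camera call takes 0.05 s, during which the arm holds its last target. There are 200 camera calls.

### The job

Check the new brass guide sleeve of the circle cutter: slide it over the steel gauge spindle while the spindle stands in its blue stand, fully home on the spindle's collar, and let go of it. Then grip the spindle by its bare shaft, draw it out of the stand and lean it over to about 45 degrees, pointed tip end up, with the sleeve still home on the collar, and finish holding it still like that, with its foot more than 10 cm above the table: do not put it down or let go. Leave the tape measure, the pot of cutters and the suction cup where they are.

Things in the scene. Friction and masses are not known exactly. Their poses are not given: they have to be found in the camera images.
- stand: Fixed blue block, 80 x 80 x 50 mm, standing on the table, with one blind round hole (about 18 mm across, 36 mm deep) in the middle of its top. Origin: centre of its underside; z up. Its place varies.
- spindle: Loose round steel spindle, 0.26 kg, 126 mm long, upright in the stand's hole with a little play. Origin: centre of the foot's end face, 16 mm above the table at the start; z along it to the tip. Foot 16 mm diameter, z 0 to 34 mm (in the hole); dark collar 44 mm diameter, z 34 to 42, resting on the stand's top; bare shaft 14 mm diameter, z 42 to 116; conical tip to z 126, 4 mm wide.
- sleeve: Loose brass guide sleeve (about 0.22 kg), a plain tube 36 mm outside diameter, 18 mm bore right through, 34 mm high, standing on end on the table at the start. Either end may go first. Origin: centre of its lower end; z along its bore, up at the start.
- sleeve_center (a point): Centre of the sleeve, on its axis, 17 mm from either end.
- spindle_seat (a point): Point on the spindle's axis, 59 mm from the foot's end face (17 mm above the collar's top): where the sleeve's centre lies when the sleeve is fully home on the collar.
- spindle_tip (a point): Point of the spindle's tip, on its axis, 126 mm from the foot's end face; 142 mm above the table at the start.
- tape: Yellow tape measure, 62 x 34 x 58 mm, standing on the table beyond the work; a bystander. Origin: centre of its underside.
- pot: Clear plastic pot, 68 mm diameter, 90 mm high, with glass cutters standing in it up to about 150 mm above the table; one loose body; a bystander. Origin: centre of its underside.
- sucker: Black rubber suction cup, 100 mm diameter, with a lever on top, 45 mm high; a bystander. Origin: centre of its underside.
There are look-alikes about, which are no part of the job. Of the things that look like the sleeve, take the one that is nearest to the robot's base at the start. There is more than one size of the spindle; the job needs the smaller.

How it is judged (in metres and radians):
On the way, in this order (a step that is already met when the one before it is completed fails the run):
1. the sleeve is fully home on the collar and let go, while the spindle stands in its stand (distance between sleeve_center and spindle_seat below 0.007 m and angle between the z axis of sleeve and the z axis of spindle, either way round below 0.2 rad and contact force between the fingers and sleeve below 0.1 N and height (world z) of spindle below 0.035 m and angle between spindle's own z axis and vertical below 0.15 rad and horizontal distance between spindle and stand below 0.02 m), for 0.2 s.
2. the spindle is drawn up out of the stand with the sleeve on it (height (world z) of spindle above 0.06 m and distance between sleeve_center and spindle_seat below 0.007 m and angle between the z axis of sleeve and the z axis of spindle, either way round below 0.2 rad), for 0.1 s.
At the end, for the whole second after the job is handed in: Gripper holds the spindle still and clear of the stand, foot over 100 mm above the table, leaning 32 to 58 degrees from upright, tip end up; sleeve still home (centre within 7 mm of the seat point, coaxial within 0.2 rad); bystanders within 30 mm of their starts (height (world z) of spindle above 0.1 m and angle between spindle's own z axis and vertical between 0.55 and 1.02 rad and distance between sleeve_center and spindle_seat below 0.007 m and angle between the z axis of sleeve and the z axis of spindle, either way round below 0.2 rad and contact force between the fingers and spindle above 1 N and contact force between each of spindle, sleeve and stand below 0.1 N and linear speed of each of spindle, sleeve below 0.03 m/s and angular speed of spindle below 0.2 rad/s and distance of each of tape, pot, sucker from where it was at the start of the episode below 0.03 m); the arm keeps its last pose, push and grip.
It fails at once if the tape measure is pushed more than 30 mm or tipped over (distance of tape from where it was at the start of the episode above 0.03 m or angle between tape's own z axis and vertical above 0.5 rad).
It fails at once if the pot of glass cutters is pushed more than 30 mm or tipped over (distance of pot from where it was at the start of the episode above 0.03 m or angle between pot's own z axis and vertical above 0.5 rad).
It fails at once if the suction cup is pushed more than 30 mm or tipped over (distance of sucker from where it was at the start of the episode above 0.03 m or angle between sucker's own z axis and vertical above 0.5 rad).
It also fails if it takes over 53 s, if anything falls off the work surface, if the arm or the gripper's body presses on something with over 40 N, if the wrist force passes 120 N, or if a joint passes its speed limit or range.

## Working session

There is one attempt and no reset: what is moved stays moved. The work goes in short steps, Python scripts to look and compute and a shell command to move; the robot and the scene stay as the last step left them, time stands still between calls to the robot, and variables do not carry over. Pictures are saved under pics/ and viewed, at most 10 in all, crops included, and the job is handed in when it is done.

```bash
ls -la; mkdir -p pics
cat > h.py <<'E'
from rig import r
import cv2, numpy as np
def snap(n,f):
    s=r.snapshot(n); cv2.imwrite(f'pics/{f}.png',s['color']); np.savez(f'pics/{f}.npz',**s); return s
def ray(s,u,v):
    K,P=s['K'],s['pose']; d=np.array([(u-K[0,2])/K[0,0],-(v-K[1,2])/K[1,1],-1.]); return P[:3,3],P[:3,:3]@d
def plane(s,u,v,z):
    o,d=ray(s,u,v); return o+d*(z-o[2])/d[2]
def pix(s,p):
    c=s['pose'][:3,:3].T@(np.asarray(p,float)-s['pose'][:3,3]); K=s['K']; return K[0,0]*c[0]/-c[2]+K[0,2], K[1,1]*-c[1]/-c[2]+K[1,2]
def pts(s):
    d=s['depth']; K=s['K']; v,u=np.indices(d.shape); c=np.stack([(u-K[0,2])/K[0,0]*d,-(v-K[1,2])/K[1,1]*d,-d],-1)
    return c@s['pose'][:3,:3].T+s['pose'][:3,3]
E
python3 - <<'E'
from h import *
np.set_printoptions(precision=3,suppress=True)
for n in('scene','top'):
    s=snap(n,n+'0'); print(n,s['K'],s['pose'])
print(r.get_obs())
a=[cv2.imread(f'pics/{n}0.png') for n in('scene','top')]
E
```

```text
total 12
drwxr-xr-x  3 agent agent 4096 Nov 30 06:12 .
drwxr-xr-x 23 root  root  4096 Nov 30 06:12 ..
drwxr-xr-x  2 agent agent 4096 Nov 30 06:12 pics
scene [[381.142   0.    258.948]
 [  0.    381.142 186.349]
 [  0.      0.      1.   ]] [[   0.606   -0.491    0.625 1256.734]
 [   0.795    0.365   -0.484 -520.924]
 [   0.01     0.791    0.612  731.819]
 [   0.       0.       0.       1.   ]]
top [[392.121   0.    254.524]
 [  0.    392.121 188.01 ]
 [  0.      0.      1.   ]] [[  -0.017    0.981   -0.191  428.126]
 [  -1.      -0.018   -0.004   -4.941]
 [  -0.008    0.191    0.982 1145.29 ]
 [   0.       0.       0.       1.   ]]
{'time': 0.1, 'joint_positions': array([ 1.128,  0.468, -0.012,  1.604,  0.006,  1.071, -0.056]), 'dq': array([ 0.002, -0.001, -0.001, -0.001, -0.001,  0.001, -0.002]), 'tau': array([  0.002, -52.165,  -0.012, -24.437,  -0.057,   0.014,   0.   ]), 'position': array([ 252.705, -598.304,  213.738]), 'tcp_rot': array([-0.001,  0.98 ,  0.199, -0.   ]), 'ft_force': array([-1.355,  0.025, -0.547]), 'wrist_torque': array([0.046, 0.006, 0.015]), 'finger_force': 0.0, 'width': 92.28790290677311}
```

View pics/scene0.png

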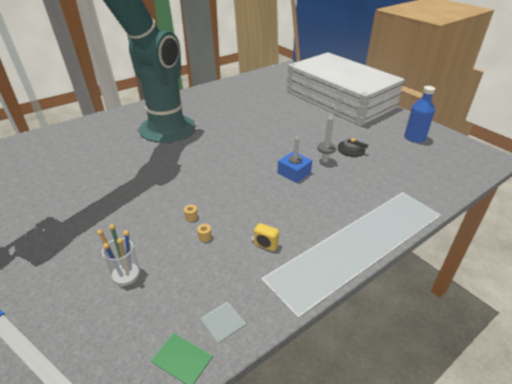

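View pics/top0.png

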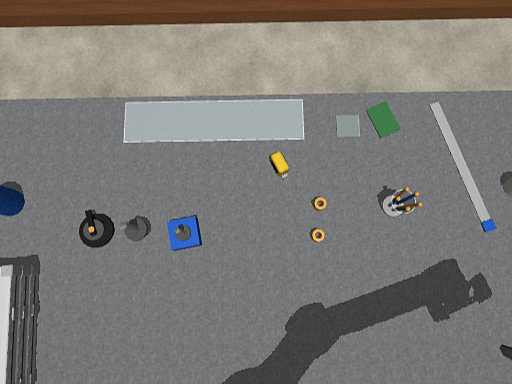

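```bash
cat > m.py <<'E'
from h import *
np.set_printoptions(precision=1,suppress=True)
S={n:dict(np.load(f'pics/{n}0.npz')) for n in('scene','top')}
for n,s in S.items():
    hsv=cv2.cvtColor(s['color'],cv2.COLOR_BGR2HSV); P=pts(s)
    for nm,lo,hi in(('brass',(8,90,60),(25,255,255)),('blue',(105,150,60),(130,255,255)),('dark',(0,0,0),(180,60,75))):
        m=cv2.inRange(hsv,lo,hi)
        if nm=='dark': continue
        cs,_=cv2.findContours(m,cv2.RETR_EXTERNAL,cv2.CHAIN_APPROX_NONE)
        for c in cs:
            if cv2.contourArea(c)<40: continue
            mm=np.zeros(m.shape,np.uint8); cv2.drawContours(mm,[c],-1,1,-1)
            q=P[(mm>0)&(s['depth']>0)]; z=np.percentile(q[:,2],90)
            if q[:,2].max()>400 : continue
            t=q[abs(q[:,2]-z)<4]
            print(n,nm,cv2.boundingRect(c),'ztop',z,'topmid',(t.min(0)+t.max(0))/2,'ext',np.ptp(t,axis=0), 'n',len(t))
            if nm=='blue': print(cv2.minAreaRect(t[:,:2].astype(np.float32)))
    # tall things: above 60
    m=((P[...,2]>58)&(P[...,2]<260)&(s['depth']>0)&(P[...,0]>250)&(P[...,1]<700)&(P[...,1]>-400)).astype(np.uint8)
    k,lab,st,ce=cv2.connectedComponentsWithStats(m)
    for i in range(1,k):
        if st[i,4]>15:
            q=P[lab==i]; print(n,'tall',st[i],'max z',q[:,2].max(),'top pts',q[q[:,2]>q[:,2].max()-12].mean(0),'all',q.min(0),q.max(0))
E
python3 m.py
```

```text
scene brass (97, 230, 12, 19) ztop 145.0642136136625 topmid [ 578.4 -432.   144.9] ext [9.4 9.5 6.3] n 19
scene brass (197, 224, 14, 18) ztop 33.49835523544863 topmid [ 599.6 -194.6   32.5] ext [32.5 35.1  5.9] n 83
scene brass (254, 223, 25, 28) ztop 57.42552799708592 topmid [718.2 -80.2  56.6] ext [60.8 47.9  6.3] n 191
scene brass (184, 205, 13, 17) ztop 33.875817017729865 topmid [ 508.9 -184.3   33.1] ext [32.6 32.4  6.4] n 68
scene brass (431, 190, 65, 108) ztop -213.38050754591518 topmid [ 896.4  824.4 -213.1] ext [33.9 36.3  7.4] n 23
scene brass (38, 92, 39, 17) ztop -670.0029489364819 topmid [-2198.3   -69.6  -669.5] ext [ 40.7 233.8   6.6] n 29
scene brass (116, 77, 23, 13) ztop -238.7497811656271 topmid [-1031.8   260.6  -242. ] ext [0. 0. 0.] n 1
scene brass (0, 61, 34, 71) ztop 80.14030802473874 topmid [-675.8 -431.5   80. ] ext [22.  28.1  7.1] n 16
scene brass (181, 34, 11, 52) ztop -59.430035834893324 topmid [-994.1  617.6  -58.9] ext [3.1 2.3 5.1] n 2
scene brass (367, 0, 145, 152) ztop 245.28440048873406 topmid [  99.5 1535.6  245.3] ext [384.4 529.    7.9] n 1706
s
[... 3099 characters left out ...]
 ] all [699.2 -85.5  58.2] [716.9 -65.6  60.8]
top tall [  0 187  14  25 263] max z 115.79344896792145 top pts [620.9 684.3 108.4] all [584.8 680.4  58.1] [650.8 699.9 115.8]
top tall [387 187  23  29 261] max z 140.04223520999471 top pts [ 587.2 -391.   134.2] all [ 555.5 -399.9   58. ] [ 621.4 -369.2  140. ]
top tall [119 219  28  22 383] max z 180.41079871566455 top pts [528.8 330.3 173.1] all [499.6 301.6  58. ] [558.1 360.  180.4]
top tall [175 226  16  15 101] max z 141.31014727948707 top pts [516.4 200.8 135.9] all [497.3 180.1  58. ] [536.  221.5 141.3]
top tall [   0  265   30   78 2035] max z 137.54327390079482 top pts [349.  629.6 130.5] all [250.1 609.5  58.1] [437.4 653.4 137.5]
```

```bash
python3 -m inch '[{"dx":5,"dy":8,"dz":0,"twist":7,"claw":6},{"dx":25.5,"dy":41.8,"dz":0,"twist":81,"claw":6},{"dx":25.5,"dy":41.8,"dz":0,"twist":81,"claw":6},{"dx":25.5,"dy":41.8,"dz":0,"twist":81,"claw":6},{"dx":25.5,"dy":41.8,"dz":0,"twist":81,"claw":6},{"dx":25.5,"dy":41.8,"dz":0,"twist":81,"claw":6},{"dx":25.5,"dy":41.8,"dz":0,"twist":81,"claw":6},{"dx":25.5,"dy":41.8,"dz":0,"twist":81,"claw":6},{"dx":25.5,"dy":41.8,"dz":0,"twist":81,"claw":6},{"dx":25.5,"dy":41.8,"dz":-3,"twist":81,"claw":6},{"dx":25.5,"dy":41.8,"dz":-7,"twist":81,"claw":6},{"dx":25.5,"dy":41.8,"dz":-10,"twist":81,"claw":6},{"dx":25.5,"dy":41.8,"dz":-13,"twist":81,"claw":6},{"dx":25.5,"dy":41.8,"dz":-13,"twist":81,"claw":6},{"dx":25.5,"dy":41.8,"dz":-13,"twist":81,"claw":6},{"dx":25.5,"dy":41.8,"dz":-13,"twist":81,"claw":6}]'
python3 - <<'E'
from h import *
o=r.get_obs();print(o)
a=[];p=o['position']
for n in('scene','top'):
    s=snap(n,n+'1'); u,v=pix(s,p); print(n,u,v)
    u,v=int(u),int(v); c=s['color'][v-75:v+45,u-60:u+60].copy(); a.append(cv2.resize(c,(400,400),interpolation=cv2.INTER_NEAREST)); cv2.drawMarker(a[-1],(200,250),(255,0,255),0,12)
cv2.imwrite('pics/c1.png',np.hstack(a))
E
```

```text
time: 1.43
position: [507.4, -180.3, 83.8]
tcp_rot: [-0.001, 0.616, 0.788, -0.0]
ft_force: [-0.6, -0.2, 0.1]
width: 60.1
finger_force: 0.0
{'time': 1.4333, 'joint_positions': array([ 0.61171938,  0.5035994 , -0.4152423 ,  1.95148078,  0.28998055,
        0.74692058,  0.2707395 ]), 'dq': array([ 0.02425279, -0.04565986,  0.00077013, -0.03115333, -0.0023452 ,
        0.00208783,  0.00270115]), 'tau': array([-8.64869747e-01, -4.32681584e+01, -5.03983095e+00, -1.68851101e+01,
       -4.82115929e-02,  1.14479152e-02, -5.28681627e-02]), 'position': array([ 507.36288614, -180.31478138,   83.83381838]), 'tcp_rot': array([-1.23409785e-03,  6.15964333e-01,  7.87773011e-01, -3.17174205e-04]), 'ft_force': array([-0.64274473, -0.18040894,  0.08164297]), 'wrist_torque': array([-0.0589826 , -0.07650794,  0.03553964]), 'finger_force': 0.0, 'width': 60.08193111278456}
scene 188.67797284930026 193.7080909535777
top 322.0837050838777 233.30851366488503
```

View pics/c1.png

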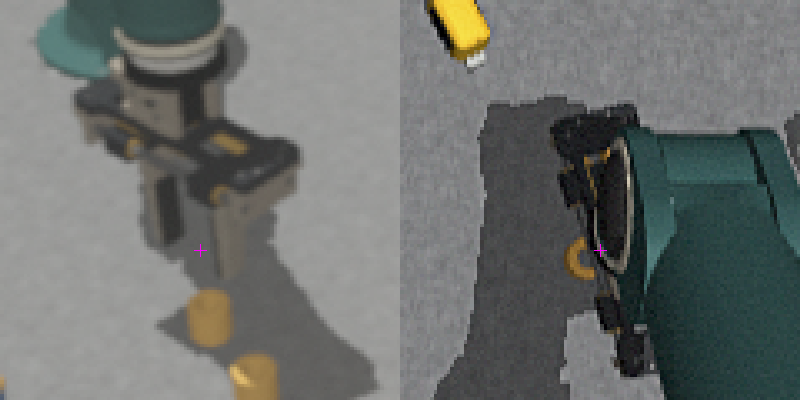

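Run:
```python
from h import *
from scipy.spatial.transform import Rotation as R
np.set_printoptions(precision=1,suppress=True)
T=R.from_quat([0.616,0.788,0,0]).as_matrix(); p=np.array([507.4,-180.3,83.8])
print(T)
for n in('scene','top'):
    s=dict(np.load(f'pics/{n}1.npz')); q=(pts(s)-p)@T
    m=(s['depth']>0)&(abs(q[...,0])<40)&(abs(q[...,1])<75)&(q[...,2]<8)&(q[...,2]>-45)
    w=q[m]
    for sg in(-1,1):
        f=w[w[:,1]*sg>0]
        if len(f)>8: print(n,sg,len(f),'5/50/95 pct',np.percentile(f,[0,5,50,95,100],axis=0))
```

```text
[[-0.2  1.   0. ]
 [ 1.   0.2  0. ]
 [ 0.   0.  -1. ]]
scene -1 125 5/50/95 pct [[-16.1 -48.3 -45. ]
 [-14.7 -43.3 -42.5]
 [ -9.6 -32.1 -23.3]
 [  4.8 -30.1  -1.5]
 [  7.1 -28.3   1.1]]
scene 1 109 5/50/95 pct [[-15.3  27.6 -43.3]
 [-14.6  30.4 -42.3]
 [-11.4  41.5 -24.3]
 [  3.4  44.8  -4.8]
 [  3.8  46.5  -0.3]]
```

```bash
python3 -m inch '[{"dz":-4,"claw":6},{"dz":-7.4,"claw":6},{"dz":-7.4,"claw":6},{"dz":-7.4,"claw":3},{"dz":-7.4,"claw":3},{"dz":-7.4,"claw":3},{"dz":-7.4,"claw":3},{"dz":-7.4,"claw":3},{"dz":-7.4,"claw":3}]'
python3 -m inch '[{"claw":6},{"claw":6},{"claw":6},{"twist":-90,"claw":6},{"twist":-90,"claw":6},{"twist":-90,"claw":6},{"twist":-90,"claw":6},{"twist":-90,"claw":6},{"twist":-90,"claw":6},{"twist":-90,"claw":6},{"twist":-90,"claw":6},{"twist":-90,"claw":6},{"twist":-90,"claw":6},{"twist":-90,"claw":6},{"twist":-90,"claw":6},{"twist":-90,"claw":6},{"twist":-90,"claw":3},{"twist":-90,"claw":3},{"twist":-90,"claw":3},{"twist":-90,"claw":3}]'
python3 -m inch '[{"claw":3},{"claw":3}]'
```

```text
invalid input
invalid input
invalid input
```

```bash
python3 -m inch '[{"dx":0,"dy":0,"dz":-4,"twist":0,"claw":6},{"dx":0,"dy":0,"dz":-7.4,"twist":0,"claw":6},{"dx":0,"dy":0,"dz":-7.4,"twist":0,"claw":6},{"dx":0,"dy":0,"dz":-7.4,"twist":0,"claw":3},{"dx":0,"dy":0,"dz":-7.4,"twist":0,"claw":3},{"dx":0,"dy":0,"dz":-7.4,"twist":0,"claw":3},{"dx":0,"dy":0,"dz":-7.4,"twist":0,"claw":3},{"dx":0,"dy":0,"dz":-7.4,"twist":0,"claw":3},{"dx":0,"dy":0,"dz":-7.4,"twist":0,"claw":3}]'
```

```text
time: 2.28
position: [509.4, -181.6, 13.0]
tcp_rot: [0.002, 0.617, 0.787, 0.0]
ft_force: [-2.3, 0.0, 8.6]
width: 35.9
finger_force: 30.0
```

```bash
python3 -m inch '[{"dx":0,"dy":0,"dz":0,"twist":0,"claw":6},{"dx":0,"dy":0,"dz":0,"twist":0,"claw":6},{"dx":0,"dy":0,"dz":0,"twist":0,"claw":6},{"dx":0,"dy":0,"dz":0,"twist":-90,"claw":6},{"dx":0,"dy":0,"dz":0,"twist":-90,"claw":6},{"dx":0,"dy":0,"dz":0,"twist":-90,"claw":6},{"dx":0,"dy":0,"dz":0,"twist":-90,"claw":6},{"dx":0,"dy":0,"dz":0,"twist":-90,"claw":6},{"dx":0,"dy":0,"dz":0,"twist":-90,"claw":6},{"dx":0,"dy":0,"dz":0,"twist":-90,"claw":6},{"dx":0,"dy":0,"dz":0,"twist":-90,"claw":6},{"dx":0,"dy":0,"dz":0,"twist":-90,"claw":6},{"dx":0,"dy":0,"dz":0,"twist":-90,"claw":6},{"dx":0,"dy":0,"dz":0,"twist":-90,"claw":6},{"dx":0,"dy":0,"dz":0,"twist":-90,"claw":6},{"dx":0,"dy":0,"dz":0,"twist":-90,"claw":6},{"dx":0,"dy":0,"dz":0,"twist":-90,"claw":6},{"dx":0,"dy":0,"dz":0,"twist":-90,"claw":6}]'
python3 -m inch '[{"dx":0,"dy":0,"dz":0,"twist":0,"claw":3},{"dx":0,"dy":0,"dz":0,"twist":0,"claw":3},{"dx":0,"dy":0,"dz":0,"twist":0,"claw":3},{"dx":0,"dy":0,"dz":0,"twist":0,"claw":3},{"dx":0,"dy":0,"dz":0,"twist":0,"claw":3}]'
```

```text
time: 3.78
position: [508.1, -180.4, 10.6]
tcp_rot: [0.0, 0.992, 0.122, -0.0]
ft_force: [0.3, -0.3, 0.3]
width: 60.1
finger_force: 0.0
time: 4.2
position: [507.8, -180.7, 10.6]
tcp_rot: [-0.0, 0.993, 0.121, -0.0]
ft_force: [0.5, -0.6, 0.5]
width: 36.0
finger_force: 30.0
```

```bash
python3 -m inch '[{"dx":0,"dy":0,"dz":3,"twist":0,"claw":3},{"dx":0,"dy":0,"dz":7,"twist":0,"claw":3},{"dx":0,"dy":0,"dz":11,"twist":7,"claw":3},{"dx":0,"dy":2,"dz":15,"twist":14,"claw":3},{"dx":0,"dy":6,"dz":17.5,"twist":21,"claw":3},{"dx":0,"dy":10,"dz":17.5,"twist":28,"claw":3},{"dx":0.5,"dy":14,"dz":17.5,"twist":35,"claw":3},{"dx":0.5,"dy":18,"dz":17.5,"twist":42,"claw":3},{"dx":1,"dy":22,"dz":17.5,"twist":49,"claw":3},{"dx":1,"dy":26,"dz":17.5,"twist":56,"claw":3},{"dx":1,"dy":30,"dz":17.5,"twist":63,"claw":3},{"dx":1,"dy":34,"dz":17.5,"twist":70,"claw":3},{"dx":1,"dy":36.5,"dz":17.5,"twist":77,"claw":3},{"dx":1,"dy":37.6,"dz":17.5,"twist":84,"claw":3},{"dx":1,"dy":37.6,"dz":17.5,"twist":90,"claw":3},{"dx":1,"dy":37.6,"dz":17.5,"twist":90,"claw":3},{"dx":1,"dy":37.6,"dz":17.5,"twist":90,"claw":3},{"dx":1,"dy":37.6,"dz":17.5,"twist":90,"claw":3}]'
cat > v.py <<'E'
from h import *
import sys
t=sys.argv[1]; o=r.get_obs(); p=o['position']; a=[]
for n in('scene','top'):
    s=snap(n,n+t); u,v=pix(s,p); print(n,u,v,p)
    u,v=int(u),int(v); c=s['color'][v-60:v+60,u-60:u+60].copy(); a.append(cv2.resize(c,(400,400),interpolation=cv2.INTER_NEAREST)); cv2.drawMarker(a[-1],(200,200),(255,0,255),0,12)
cv2.imwrite(f'pics/c{t}.png',np.hstack(a))
E
python3 v.py 2
```

```text
time: 5.7
position: [518.0, 194.2, 185.3]
tcp_rot: [0.0, 0.618, 0.786, -0.0]
ft_force: [0.0, -0.5, -1.4]
width: 35.7
finger_force: 30.0
scene 297.3879096113438 122.35340297789404 [517.95519481 194.18618347 185.27344705]
top 175.5572262615642 228.40056638652368 [517.95519481 194.18618347 185.27344705]
```

View pics/c2.png

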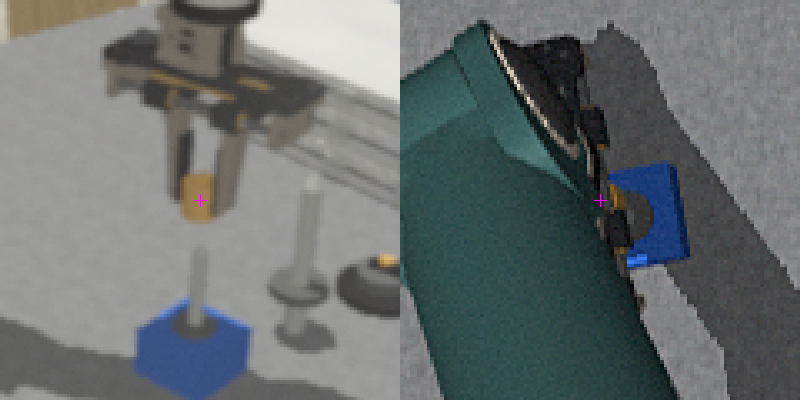

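```bash
cat > f.py <<'E'
from h import *
from scipy.optimize import least_squares
np.set_printoptions(precision=1,suppress=True)
def fit(q,rad,c0):
    f=least_squares(lambda c:np.hypot(q[:,0]-c[0],q[:,1]-c[1])-rad,c0,loss='soft_l1'); return f.x,np.abs(f.fun).mean(),len(q)
def sleeve(s,lo,hi,c0):
    P=pts(s);hsv=cv2.cvtColor(s['color'],cv2.COLOR_BGR2HSV);m=cv2.inRange(hsv,(8,90,60),(25,255,255))>0
    m&=(P[...,2]>lo)&(P[...,2]<hi)&(np.hypot(P[...,0]-c0[0],P[...,1]-c0[1])<35)
    return fit(P[m],18,c0)
def shaft(s,lo,hi,c0,rad=7,R=25):
    P=pts(s); m=(P[...,2]>lo)&(P[...,2]<hi)&(np.hypot(P[...,0]-c0[0],P[...,1]-c0[1])<R)
    return fit(P[m],rad,c0)
E
python3 - <<'E'
from f import *
s=dict(np.load('pics/scene2.npz'))
print(sleeve(s,176,205,[518,192]), sleeve(s,170,208,[518,192]))
print(shaft(s,65,128,[519,192]),shaft(s,65,95,[519,192]),shaft(s,95,128,[519,192]))
s0=dict(np.load('pics/scene0.npz'));print(sleeve(s0,5,30,[508,-180]),shaft(s0,65,128,[519,192]))
t=dict(np.load('pics/top0.npz'))
P=pts(t); P0=P
for c0 in([518,198],):
    m=(P[...,2]>120)&(P[...,2]<150)&(np.hypot(P[...,0]-c0[0],P[...,1]-c0[1])<35); q=P[m];print(q)
E
```

```text
(array([518.1, 192.2]), np.float64(2.576469164333429), 92) (array([519.3, 192.7]), np.float64(2.8367727297597214), 123)
(array([517.2, 194.7]), np.float64(1.0780940665123486), 76) (array([517.4, 194.8]), np.float64(0.9690322545883605), 40) (array([517. , 194.5]), np.float64(1.211126554420402), 36)
(array([ 507.1, -183.6]), np.float64(2.571063588166557), 98) (array([517.1, 194.8]), np.float64(1.2575769512754538), 79)
[[524.  201.7 131.3]
 [524.4 200.  126.6]
 [521.4 206.6 132.2]
 [520.7 202.5 139.4]
 [520.6 199.9 139.6]
 [521.1 198.4 134.3]
 [521.5 196.9 129.1]
 [518.4 205.6 136.5]
 [518.7 203.7 133.6]
 [517.9 199.5 141.3]
 [518.2 197.7 137.8]
 [518.4 195.7 134.8]
 [519.1 194.7 126.5]
 [515.5 204.7 140.7]
 [515.5 202.2 140.6]
 [515.5 199.8 139.6]
 [515.6 197.5 138.5]
 [516.1 196.3 131.3]
 [516.5 194.6 126.9]
 [513.5 206.  134.1]
 [513.2 202.8 137.1]
 [513.  199.9 139.1]
 [513.3 198.2 134.7]
 [513.5 196.1 132.1]
 [514.3 195.5 122.2]
 [511.  203.7 132.8]
 [511.  201.2 132.1]
 [511.  198.7 132. ]
 [511.4 197.1 126.7]]
```

```bash
python3 -m inch '[{"dx":0,"dy":0.28,"dz":0,"twist":0,"claw":3},{"dx":0,"dy":0.28,"dz":0,"twist":0,"claw":3},{"dx":0,"dy":0.28,"dz":-1.5,"twist":0,"claw":3},{"dx":0,"dy":0.28,"dz":-3,"twist":0,"claw":3},{"dx":0,"dy":0.28,"dz":-4,"twist":0,"claw":3},{"dx":0,"dy":0.28,"dz":-5,"twist":0,"claw":3},{"dx":0,"dy":0.28,"dz":-5.5,"twist":0,"claw":3},{"dx":0,"dy":0.28,"dz":-5.5,"twist":0,"claw":3}]'; python3 v.py 3
```

```text
time: 6.47
position: [517.3, 197.8, 129.4]
tcp_rot: [-0.001, 0.616, 0.787, -0.001]
ft_force: [0.1, -0.1, -2.5]
width: 36.3
finger_force: 30.0
scene 296.81995603992374 138.08282052702396 [517.2887454  197.77530501 129.38821672]
top 178.59596199567412 230.62682137471043 [517.2887454  197.77530501 129.38821672]
```

View pics/c3.png

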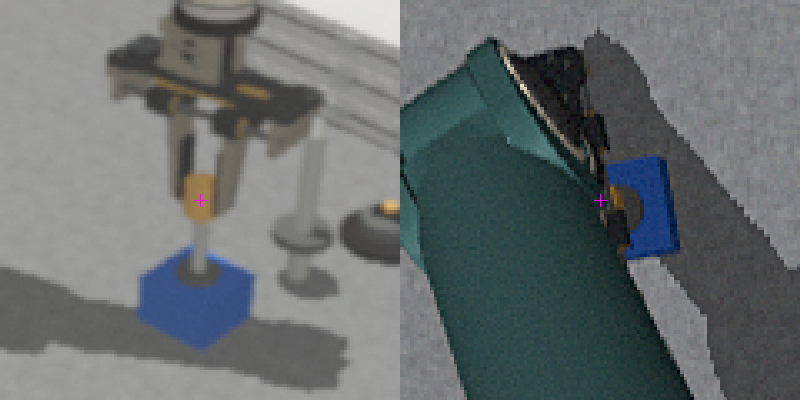

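```bash
python3 -m inch '[{"dx":0,"dy":0,"dz":-1.5,"twist":0,"claw":3},{"dx":0,"dy":0,"dz":-3,"twist":0,"claw":3},{"dx":0,"dy":0,"dz":-4.5,"twist":0,"claw":3},{"dx":0,"dy":0,"dz":-5.4,"twist":0,"claw":3},{"dx":0,"dy":0,"dz":-5.9,"twist":0,"claw":3},{"dx":0,"dy":0,"dz":-5.9,"twist":0,"claw":3},{"dx":0,"dy":0,"dz":-5.9,"twist":0,"claw":3}]'
```

```text
time: 7.15
position: [518.4, 198.3, 72.1]
tcp_rot: [0.0, 0.616, 0.788, 0.0]
ft_force: [0.4, -0.1, -1.9]
width: 35.7
finger_force: 30.0
```

```bash
python3 -m inch '[{"dx":0,"dy":0,"dz":0,"twist":0,"claw":6},{"dx":0,"dy":0,"dz":0,"twist":0,"claw":6},{"dx":0,"dy":0,"dz":0,"twist":0,"claw":6},{"dx":0,"dy":0,"dz":0,"twist":0,"claw":6},{"dx":0,"dy":0,"dz":1,"twist":0,"claw":6},{"dx":0,"dy":0,"dz":2,"twist":0,"claw":6},{"dx":0,"dy":0,"dz":2.7,"twist":0,"claw":6},{"dx":0,"dy":0,"dz":2.7,"twist":0,"claw":6},{"dx":0,"dy":0,"dz":2.7,"twist":0,"claw":6}]'
python3 - <<'E'
from f import *
o=r.get_obs(); s=snap('scene','scene4'); print(o['position'])
P=pts(s);hsv=cv2.cvtColor(s['color'],cv2.COLOR_BGR2HSV);m=cv2.inRange(hsv,(8,90,60),(25,255,255))>0
m&=(np.hypot(P[...,0]-518,P[...,1]-195)<35)&(P[...,2]<120); q=P[m]; print(len(q),np.percentile(q[:,2],[0,5,50,95,100]))
print(sleeve(s,60,90,[518,194]),shaft(s,96,130,[518,194],R=12))
u,v=map(int,pix(s,[518,195,90])); cv2.imwrite('pics/c4.png',cv2.resize(s['color'][v-45:v+45,u-45:u+45],(500,500),interpolation=cv2.INTER_NEAREST))
E
```

```text
time: 7.9
position: [518.5, 198.2, 99.6]
tcp_rot: [0.001, 0.616, 0.787, 0.001]
ft_force: [1.1, -0.5, -0.1]
width: 60.2
finger_force: 0.0
[518.5 198.2  99.6]
110 [57.1 60.2 78.4 91.5 93. ]
(array([516.4, 195.9]), np.float64(1.5641978774548086), 83) (array([516.9, 194. ]), np.float64(1.2143636431654232), 42)
```

View pics/c4.png

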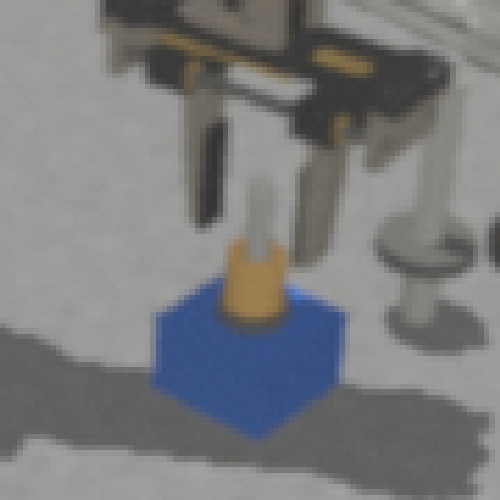

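```bash
python3 -m inch '[{"dx":0,"dy":-0.1,"dz":0,"twist":0,"claw":0.8},{"dx":0,"dy":-0.1,"dz":0,"twist":0,"claw":0.8},{"dx":0,"dy":-0.1,"dz":0,"twist":0,"claw":0.8},{"dx":0,"dy":-0.1,"dz":0,"twist":0,"claw":0.8},{"dx":0,"dy":-0.1,"dz":0,"twist":0,"claw":0.8},{"dx":0,"dy":-0.1,"dz":0,"twist":0,"claw":0.8},{"dx":0,"dy":-0.1,"dz":0,"twist":0,"claw":0.8}]'
python3 -m inch '[{"dx":0,"dy":0,"dz":1.5,"twist":0,"claw":0.8},{"dx":0,"dy":0,"dz":3,"twist":0,"claw":0.8},{"dx":0,"dy":0,"dz":5,"twist":0,"claw":0.8},{"dx":0,"dy":0,"dz":6.5,"twist":0,"claw":0.8},{"dx":0,"dy":0,"dz":7,"twist":0,"claw":0.8},{"dx":0,"dy":0,"dz":7,"twist":0,"claw":0.8},{"dx":0,"dy":0,"dz":7,"twist":0,"claw":0.8}]'
python3 - <<'E'
from h import *
t=dict(np.load('pics/top0.npz')); hsv=cv2.cvtColor(t['color'],cv2.COLOR_BGR2HSV); m=cv2.inRange(hsv,(105,150,60),(130,255,255)); m[:,:160]=0;m[:,210:]=0
c=max(cv2.findContours(m,0,1)[0],key=cv2.contourArea)[:,0]
q=np.array([plane(t,u,v,50)[:2] for u,v in c],np.float32); print(cv2.minAreaRect(q))
s=snap('scene','scene5'); P=pts(s); hsv=cv2.cvtColor(s['color'],cv2.COLOR_BGR2HSV); m=cv2.inRange(hsv,(105,150,60),(130,255,255))>0
m&=(abs(P[...,2]-50)<3)&(np.hypot(P[...,0]-518,P[...,1]-195)<70); print(cv2.minAreaRect(P[m][:,:2].astype(np.float32)))
m=cv2.inRange(hsv,(8,90,60),(25,255,255))>0
m&=(np.hypot(P[...,0]-518,P[...,1]-195)<35)&(P[...,2]<200); print('sleeve z',np.percentile(P[m][:,2],[0,5,95,100]))
m=(np.hypot(P[...,0]-518,P[...,1]-195)<40)&(P[...,2]<125)&(P[...,2]>60); print('lowest',np.percentile(P[m][:,2],[0,2,5]))
E
```

```text
time: 8.53
position: [518.0, 197.1, 98.5]
tcp_rot: [0.0, 0.616, 0.788, 0.0]
ft_force: [2.0, 0.3, 1.6]
width: 15.4
finger_force: 1.0
time: 9.12
position: [517.2, 196.5, 167.5]
tcp_rot: [-0.0, 0.616, 0.787, -0.001]
ft_force: [-0.7, 0.4, -5.8]
width: 13.6
finger_force: 29.9
((517.9534301757812, 198.54452514648438), (82.82354736328125, 85.2103271484375), 10.408862113952637)
((519.8457641601562, 192.63929748535156), (72.79344940185547, 72.89942169189453), 6.401750087738037)
sleeve z [124.38686318 128.48605929 159.74158209 162.42907749]
lowest [86.61893106 87.72843855 88.39184209]
```

```bash
python3 -m inch '[{"dx":0.4,"dy":-3,"dz":0,"twist":-3,"claw":0.8},{"dx":0.85,"dy":-6,"dz":0,"twist":-6,"claw":0.8},{"dx":0.85,"dy":-6,"dz":0,"twist":-6,"claw":0.8},{"dx":0.85,"dy":-6,"dz":-1.5,"twist":-6,"claw":0.8},{"dx":0.85,"dy":-6,"dz":-3,"twist":-6,"claw":0.8},{"dx":0.85,"dy":-6,"dz":-4.4,"twist":-6,"claw":0.8},{"dx":0.85,"dy":-6,"dz":-4.4,"twist":-6,"claw":0.8},{"dx":0.85,"dy":-6,"dz":-4.4,"twist":-6,"claw":0.8}]'
python3 v.py 6
```

```text
time: 9.83
position: [525.2, 136.8, 123.1]
tcp_rot: [-0.001, 0.657, 0.754, -0.001]
ft_force: [0.0, 0.1, -4.2]
width: 12.9
finger_force: 30.0
scene 283.307722989382 147.13372994869135 [525.21169857 136.77029013 123.08510283]
top 202.507756088253 227.37928350547486 [525.21169857 136.77029013 123.08510283]
```

View pics/c6.png

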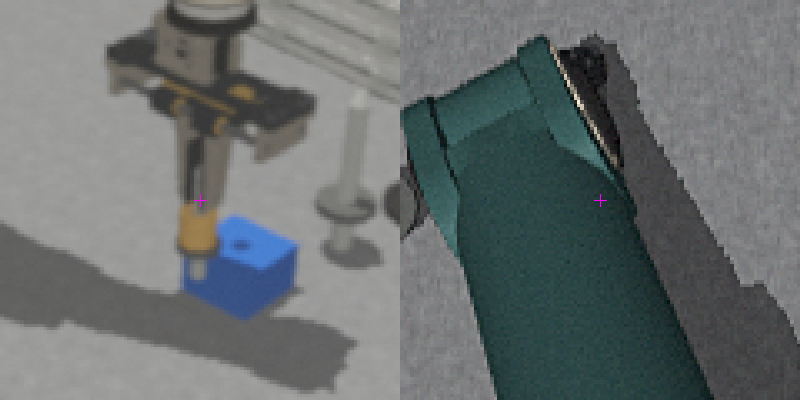

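```bash
python3 -m inch '[{"dx":-0.1,"dy":0.8,"dz":0,"twist":0,"claw":0.8},{"dx":-0.17,"dy":1.2,"dz":0,"twist":0,"claw":0.8},{"dx":-0.28,"dy":2,"dz":0,"twist":0,"claw":0.8},{"dx":-0.39,"dy":2.8,"dz":-0.05,"twist":0,"claw":0.8},{"dx":-0.5,"dy":3.6,"dz":-0.1,"twist":0,"claw":0.8},{"dx":-0.62,"dy":4.4,"dz":-0.3,"twist":0,"claw":0.8},{"dx":-0.73,"dy":5.2,"dz":-0.55,"twist":0,"claw":0.8},{"dx":-0.83,"dy":5.9,"dz":-0.83,"twist":0,"claw":0.8},{"dx":-0.83,"dy":5.9,"dz":-0.83,"twist":0,"claw":0.8}]'
cat > w.py <<'E'
from f import *
import sys
o=r.get_obs(); p=o['position']; s=snap('scene','scene'+sys.argv[1]); P=pts(s); hsv=cv2.cvtColor(s['color'],cv2.COLOR_BGR2HSV); m=cv2.inRange(hsv,(8,90,60),(25,255,255))>0
m&=(np.linalg.norm(P-p,axis=-1)<80)&(P[...,2]<p[2]+25); q=P[m]; print(len(q),'sleeve ctr',q.mean(0),'grasp',p+[0,0,19]); d=p+[0,0,19]-q.mean(0)-[0,3,0]; print('lean est',np.degrees(np.arctan2(np.hypot(*d[:2]),d[2])),d,np.linalg.norm(d))
u,v=map(int,pix(s,p)); cv2.imwrite(f'pics/c{sys.argv[1]}.png',cv2.resize(s['color'][v-45:v+45,u-45:u+45],(500,500),interpolation=cv2.INTER_NEAREST))
E
python3 w.py 7
```

```text
time: 10.68
position: [517.8, 198.4, 116.0]
tcp_rot: [-0.0, 0.656, 0.755, 0.001]
ft_force: [0.6, -1.6, -2.6]
width: 13.4
finger_force: 30.0
109 sleeve ctr [528.7 164.4 101.1] grasp [517.8 198.4 135. ]
lean est 44.09716952975843 [-10.9  31.   33.9] 47.18377143063483
```

View pics/c7.png

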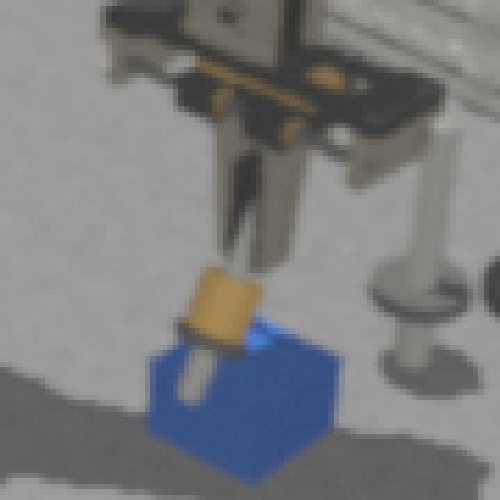

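```bash
python3 -m inch '[{"dx":-0.11,"dy":0.8,"dz":-0.35,"twist":0,"claw":0.8},{"dx":-0.2,"dy":1.4,"dz":-0.75,"twist":0,"claw":0.8},{"dx":-0.28,"dy":2,"dz":-1.25,"twist":0,"claw":0.8},{"dx":-0.34,"dy":2.4,"dz":-1.6,"twist":0,"claw":0.8},{"dx":-0.34,"dy":2.4,"dz":-1.6,"twist":0,"claw":0.8},{"dx":-0.34,"dy":2.4,"dz":-1.6,"twist":0,"claw":0.8}]'
python3 w.py 8
```

```text
time: 11.23
position: [514.3, 220.8, 99.9]
tcp_rot: [-0.0, 0.656, 0.754, -0.0]
ft_force: [0.3, -0.6, -1.3]
width: 13.2
finger_force: 30.0
99 sleeve ctr [526.1 175.8  94.1] grasp [514.3 220.8 118.9]
lean est 60.40158248823409 [-11.8  42.   24.8] 50.15787722974316
```

View pics/c8.png

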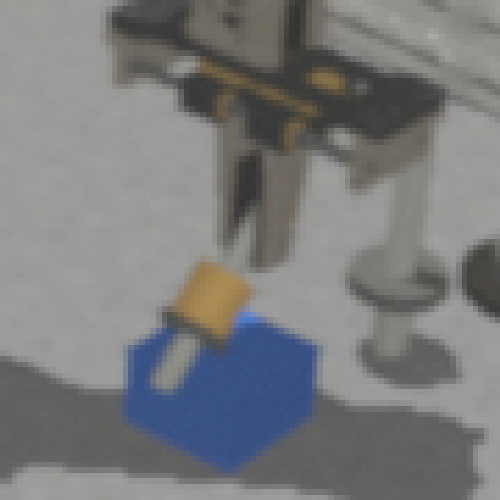

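```bash
python3 -m inch '[{"dx":0,"dy":0,"dz":1,"twist":0,"claw":0.8},{"dx":0,"dy":0,"dz":2.5,"twist":0,"claw":0.8},{"dx":0,"dy":0,"dz":4.5,"twist":0,"claw":0.8},{"dx":0,"dy":0,"dz":6.5,"twist":0,"claw":0.8},{"dx":0,"dy":0,"dz":8.5,"twist":0,"claw":0.8},{"dx":0,"dy":0,"dz":10.5,"twist":0,"claw":0.8},{"dx":0,"dy":0,"dz":12,"twist":0,"claw":0.8},{"dx":0,"dy":0,"dz":13,"twist":0,"claw":0.8},{"dx":0,"dy":0,"dz":13,"twist":0,"claw":0.8},{"dx":0,"dy":0,"dz":13,"twist":0,"claw":0.8},{"dx":0,"dy":0,"dz":13,"twist":0,"claw":0.8},{"dx":0,"dy":0,"dz":13,"twist":0,"claw":0.8},{"dx":0,"dy":0,"dz":13,"twist":0,"claw":0.8}]'
python3 w.py 9
python3 - <<'E'
from f import *
s=dict(np.load('pics/scene9.npz')); P=pts(s); p=r.get_obs()['position']
# spindle points below the fingers; foot (far end) vs sleeve by ray in lean plane
m=(P[...,2]>100)&(P[...,2]<p[2]-4)&(np.linalg.norm(P-p,axis=-1)<120); q=P[m]
d=np.array([-.14,.99]); x=(q[:,:2]-p[:2])@d; z=q[:,2]-p[2]-19
c=np.cov(x,z); w,V=np.linalg.eigh(c); print('PCA lean',np.degrees(np.arctan2(abs(V[0,1]),abs(V[1,1]))),'low z',np.sort(q[:,2])[:3])
f=q[q[:,2]<np.percentile(q[:,2],12)]; a=f.mean(0)-p-[0,0,19]; print('foot',f.mean(0),np.degrees(np.arctan2(-(a[:2]@d),-a[2])),np.linalg.norm(a))
E
```

```text
time: 12.37
position: [514.1, 219.8, 229.1]
tcp_rot: [-0.001, 0.657, 0.754, -0.001]
ft_force: [0.5, 0.2, -5.5]
width: 13.0
finger_force: 30.0
119 sleeve ctr [526.  176.8 222. ] grasp [514.1 219.8 248.1]
lean est 57.92877219646174 [-11.9  40.   26.1] 49.19578996869408
PCA lean 79.50912082552571 low z [157.9 159.2 162.6]
foot [528.6 274.8 170.6] -34.002859105402585 96.27030347313494
```

View pics/c9.png

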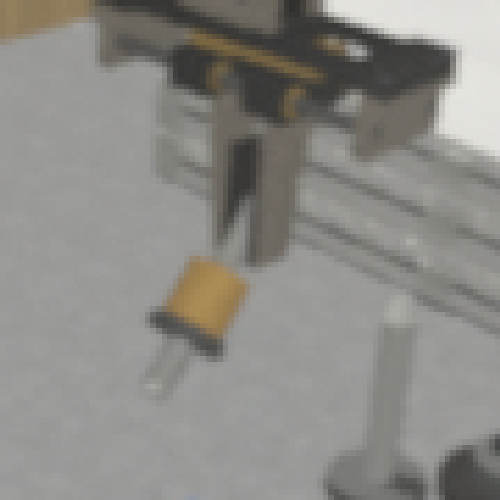

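Run:
```python
from f import *
s=dict(np.load('pics/scene9.npz')); P=pts(s); p=r.get_obs()['position']; G=p+[0,0,19]
hsv=cv2.cvtColor(s['color'],cv2.COLOR_BGR2HSV); br=cv2.inRange(hsv,(8,90,60),(25,255,255))>0
near=(np.linalg.norm(P-G,axis=-1)<115)&(P[...,1]<205)&(P[...,2]<p[2]+15)
a0=np.array([.1,-.7,-.7]); 
S=P[near&br]
L=(P-G)@(a0/np.linalg.norm(a0)); F=P[near&~br&(L>76)&(L<108)&(P[...,2]>120)]
def res(v):
    a=np.array([v[0],v[1],-1.]); a/=np.linalg.norm(a); c=G+[v[2],v[3],0]
    dist=lambda q:np.linalg.norm(np.cross(q-c,a),axis=1)
    return np.r_[dist(S)-18,dist(F)-8]
f=least_squares(res,[.1,-1,0,-3],loss='soft_l1'); v=f.x; print(len(S),len(F),v,abs(f.fun).mean(),'lean',np.degrees(np.arctan(np.hypot(v[0],v[1]))))
a=np.array([v[0],v[1],-1]);a/=np.linalg.norm(a)
c=G+[v[2],v[3],0]
print('sleeve along',np.percentile((S-c)@a,[2,98]),'foot along',np.percentile((F-c)@a,[2,98]),'foot z',(c+103*a)[2])
```

```text
119 59 [ 0.2 -1.  -3.8  0. ] 1.3947136426960574 lean 45.4486942465963
sleeve along [35.  65.9] foot along [ 77.8 106.6] foot z 176.0843762877634
```

```bash
python3 -c "
from rig import r
o=r.get_obs();print(o['dq'].round(3),o['finger_force']);print(r.sign_off())"
```

```text
[-0.    -0.003  0.    -0.005  0.001  0.002 -0.002] 29.998342345170386
the job is handed in; nothing more can be done
None
```

I handed the job in with the gripper holding the spindle still at about 45° lean, tip up, its foot about 17 cm above the table and the sleeve measured home on the collar; no verdict came back, and I did not re-measure the bystanders.

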